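Swap over two drop-front drying ovens

ROBOT

A 6-joint arm with a two-finger parallel gripper is mounted at the origin on a cart in front of the work surface, level with it; the furniture and walls round the work are solid. World frame = base frame: x ahead of the robot, y to its left, z up, the work surface at z = 0. Lengths are in m, angles in degrees, forces in N, time in s.
With the tool pointing down it reaches from about 0.4 to 0.825 m from the base axis. Payload 7 kg.
Tool frame: the origin (TCP) lies midway between the tips of the shut fingers; the grasp point (between the pads) lies hold_point_z behind it (hold_point_z is the distance from the TCP to the grasp point, in m); z points along the fingers, y is the line along which they close (so a half turn about z gives the same grasp; the last joint's range is limited). The gripper opens to 88 mm and grips with 3 to 60 N. Pads are 19 mm wide; open, the fingers measure 130 mm over their backs; the gripper's body (78 mm by 193 mm) begins 47 mm behind the grasp point.
Start: joints at [86.121, 20.546, 0.682, 0, -70.136, -16.507], TCP at [0.235, 0.633, 0.227] pointing down, gripper open.
Joint ranges: [-176.03, 176.03], [-82.01, 121.73], [-58.28, 71.71], [-173.87, 95.51], [-174.79, -0.11], [-173.66, 173.66]. Speed limits (degrees/s): [136.94, 136.94, 172.46, 180, 180, 180].

INTERFACE

Orientations are given as [roll, pitch, yaw] about the fixed x, y, z axes, in that order (R = Rz(yaw) Ry(pitch) Rx(roll)).
In Python, from plant import * gives the robot as it stands.
- The arm moves only by the tool step_arm, never from a script. Its argument "steps" is a list that holds one entry, the list of rows, each a list of 6 numbers: the shift along the tool's x, y, z scaled (see below), then the turn, a rotation vector about the tool's x, y, z scaled (see below). In form: [[[tx, ty, tz, wx, wy, wz], ...]]. A call has 1 to 20 rows; each row is the pose to reach, as a shift and turn from the pose commanded when the call began, along the tool's axes at that moment; what a row does not reach only later rows make up. The controller multiplies each number of a shift by 100 mm and each number of a turn by 0.5 rad. A row lasts 1/10 s, in which the tool goes at most 50 mm and 8.59 degrees, less where a joint would pass 70% of its speed; a pose out of reach is approached as far as the arm can. A call with a number of a shift or a turn outside -1 to 1 is refused whole. A call with a gripper value outside its range is refused whole. "jaw" is the closure in counts, from 0 (fully open) to 255 (shut), set as the call begins (left out, the last holds). The fingers move at their own pace and stop on an object; the grip force is fixed at half the most. Time passes only in rows, so rows that repeat a pose let the fingers close. It gives the time, the measured TCP pose, the force, the opening and the grip force at its end, in the units of the state.
- get_obs(): the state, without advancing time (a new reading comes with each control period).
- snapshot(name): name is "scene" or "top" or "wrist"; returns (picture, depth): 480x640x3 uint8, red, green, blue; 480x640 float32, m along the optical axis (not along the pixel's ray), 0 where there is no reading.
- calibration(name): a dict with "mtx" (3x3 intrinsics, pixels), "rvec" (rotation vector, rad) and "tvec" (3), from world to camera coordinates, as OpenCV has them. Camera axes: x right, y down, z forward; pixel columns grow to the right and rows downward; lengths in m; the calibration is good to about 2 mm. The wrist camera is an equidistant fisheye: a pixel r from the principal point sees the ray r / f radians off the axis. A picture is of the moment at which its call begins: read the wrist's pose just before it. calibration takes no time and is no camera call; for the wrist camera it gives the pose at the moment of the call.
- close_job(): hands the job in; it is judged then, once.
The state is a dict: "clock": time; "joint_pos": joint angles; "qvel": joint speeds; "tau": joint torques, N m; "tool_pos": TCP position; "orientation": TCP orientation; "force": force on the tool from outside, world axes, zero at the start; "moment": the same for the moment, N m; "opening": finger opening in m; "gripper_force": force on a finger pad.
Only numpy, scipy, OpenCV 4.12 (cv2) and the standard library are available. Lean on these libraries where they do the work, as an engineer would, in place of code of your own. Each camera call takes 0.05 s, during which the arm holds its last target. There are 200 camera calls.

TASK

Two small drying ovens with drop-down doors stand side by side on the bench. First push up the door of the one that stands open, loaded with glass dishes, until it is fully shut; then pull the door of the other oven all the way down until it lies level, so that the dry cuvettes in it can be taken out.

Things in the scene. Friction and masses are not known exactly. Their poses are not given: they have to be found in the camera images.
- loaded_oven_door (a joint): Door angle of the oven that starts open, two glass dishes in it; it may be the left or right one. 0 = shut, upright; grows as the door comes down to the front; 1.57 (stop) = level. Hinge along the door's lower edge, 55 mm above the bench. Stiff hinge, no latch: the door stays at any angle, 1 to 4 N at the bar moves it. Oven: white, fixed, 130 wide, 150 deep, 139 mm high, turned up to 0.25 rad.
- loaded_oven_bar (a point): Middle of that door's bar handle: level round bar 10 mm thick, 74 mm free between two straps, past the door's upper edge. Axes are the door's: y along bar and hinge, z from hinge to bar, -x out of the outer face. Hinge line at x = +7.5, z = -118 mm from here. Gap of 31 mm between bar and 12 mm thick door. Bar centre: shut 173 mm above the bench, 34 mm above the oven's flat roof; level 47 mm up.
- other_oven_door (a joint): Door angle of the second, identical white oven beside it, shut at the start (two small glass cuvettes inside, seen through the window in the door). 0 = shut and upright, 1.57 (stop) = level, fully open. Same hinge height, stiffness and size; stays at any angle, no latch.
- other_oven_bar (a point): Middle of the bar handle on the second oven's door: same bar, gap, axes and offsets as the first (hinge line at x = +7.5 mm, z = -118 mm from here; bar centre 173 mm above the bench when shut).

How it is judged (in metres and radians):
On the way, in this order (a step that is already met when the one before it is completed fails the run):
1. the open, loaded oven's door has been pushed up fully shut (value of joint loaded_oven_door below 0.12 rad), for 0.2 s.
2. the other oven's door has been pulled down level (value of joint other_oven_door above 1.38 rad), for 0.2 s.
At the end, for the whole second after the job is handed in: The loaded oven's door is shut (within 0.12 rad) and the other oven's door is down level (within 0.19 rad of its stop) (value of joint loaded_oven_door below 0.12 rad and value of joint other_oven_door above 1.38 rad); the robot touches nothing.
It also fails if it takes over 58 s, if anything falls off the work surface, if the arm or the gripper's body presses on something with over 40 N, if the wrist force passes 120 N, or if a joint passes its speed limit or range.

## Working session

There is one attempt and no reset: what is moved stays moved. The work goes in short steps, Python scripts to look and compute and a tool call to move; the robot and the scene stay as the last step left them, time stands still between calls to the robot, and variables do not carry over. Pictures are saved under pics/ and viewed, at most 10 in all, crops included, and the job is handed in when it is done.

Besides the shell and the picture viewer there is one more tool, called after ">>>" by a JSON object that holds its "method" and its "body". step_arm: Moves the arm, as the interface text tells. Its arguments: {"type":"object","properties":{"steps":{"type":"array","items":{"type":"array","items":{"type":"array","items":{"type":"number","minimum":-1,"maximum":1}}}},"jaw":{"type":"number"}},"required":["steps"]}

```bash
mkdir -p pics; cat > h.py <<'E'
from plant import *
import numpy as np, cv2
def cloud(n):
    im,d=snapshot(n); c=calibration(n); K=c["mtx"]; R=cv2.Rodrigues(np.array(c["rvec"],float))[0]; t=np.array(c["tvec"],float).ravel()
    v,u=np.mgrid[:480,:640]; K=np.array(K)
    P=np.stack([(u-K[0,2])/K[0,0]*d,(v-K[1,2])/K[1,1]*d,d],-1)
    W=(P-t)@R; W[d==0]=np.nan
    return im,d,W
E
python3 - <<'E'
from h import *
o=get_obs();print({k:np.round(v,3) for k,v in o.items()})
for n in("scene","top"):
    im,d,W=cloud(n);cv2.imwrite(f"pics/{n}.png",im[:,:,::-1]);np.savez(n,im=im,d=d,W=W)
    c=calibration(n);R=cv2.Rodrigues(np.array(c["rvec"],float))[0];print(n,-R.T@np.array(c["tvec"]).ravel(),R[2],(d>0).mean())
E
```

```text
{'clock': np.float64(0.0), 'joint_pos': array([ 8.6121e+01,  2.0593e+01,  6.3400e-01, -2.0000e-02, -7.0136e+01,
       -1.6507e+01]), 'qvel': array([-0.057,  0.014,  0.019,  0.004,  0.023,  0.128]), 'tau': array([ 1.0000e-03, -5.8272e+01,  2.9306e+01,  6.9970e+00,  7.0000e-03,
       -0.0000e+00]), 'tool_pos': array([0.235, 0.632, 0.226]), 'orientation': array([ 1.79904e+02, -9.00000e-03, -2.03930e+01]), 'force': array([-0.107, -0.336, -0.747]), 'moment': array([-0.008, -0.008, -0.017]), 'gripper_force': np.float64(0.0), 'opening': np.float64(0.088)}
scene [ 0.10703462 -0.95042297  0.51426761] [ 0.52633482  0.7510303  -0.39865417] 0.9960319010416666
top [ 0.54232603 -0.31392043  1.00590697] [ 0.05352098 -0.01152825 -0.99850018] 0.9961360677083333
```

View pics/scene.png

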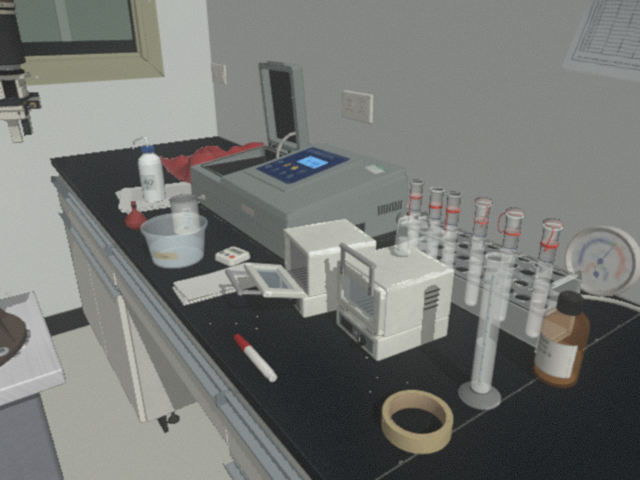

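View pics/top.png

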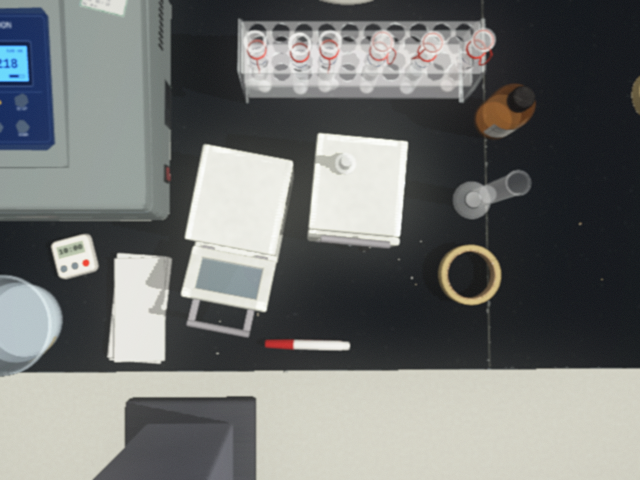

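The scene view shows the left oven (door about (270,280), bar around (235,275)) open and the right oven (bar at (357,260)) shut. In the top view the left roof spans (188..293,145..258), with its bar at (188..250,320..335). The right roof spans (308..408,133..245), with its bar at about (353,240).

```bash
cat > m.py <<'E'
from h import *
def roof(W,sel,z0=.139):
    m=((abs(W[...,2]-z0)<.008)&sel).astype(np.uint8); m=cv2.morphologyEx(m,cv2.MORPH_OPEN,np.ones((5,5)))
    p=W[m>0][:,:2].astype(np.float32); r=cv2.minAreaRect(p); return r,len(p),np.median(W[m>0][:,2])
if __name__=="__main__":
    W=np.load("top.npz")["W"]; v,u=np.mgrid[:480,:640]
    for n,s in(("L",(u>180)&(u<300)&(v>135)&(v<265)),("R",(u>303)&(u<415)&(v>125)&(v<250))):
        r,k,z=roof(W,s);print(n,np.round(r[0],4),np.round(r[1],4),r[2],k,z,np.round(cv2.boxPoints(r),3).tolist())
    for p in [(235,278),(200,270),(265,280),(230,305),(230,255),(220,329),(192,324),(246,332),(190,310),(248,320),(353,240),(315,237),(395,242),(343,162)]:
        print(p,np.round(W[p[1],p[0]],3))
    S=np.load("scene.npz");W=S["W"]
    for n,pts in(("sc",[(358,252),(342,247),(374,268),(343,260),(265,290),(235,278)]),):
        for p in pts: print(n,p,np.round(W[p[1],p[0]],3))
    m=(W[...,2]>.155)&(W[...,2]<.185)&(abs(W[...,0]-.5)<.2)
    vv,uu=np.where(m&(u>330)&(u<380)&(v>235)&(v<275)); q=W[vv,uu];print(len(q),np.round(np.percentile(q,[5,50,95],axis=0),3))
E
python3 m.py
```

```text
L [ 0.6351 -0.222 ] [0.1302 0.1384] 79.09501647949219 8826 0.13915166696539633 [[0.5550000071525574, -0.27300000190734863], [0.6909999847412109, -0.29899999499320984], [0.7149999737739563, -0.17100000381469727], [0.5789999961853027, -0.14499999582767487]]
R [ 0.6501 -0.3915] [0.1303 0.1504] 84.58612823486328 8838 0.13894079827816663 [[0.5690000057220459, -0.4490000009536743], [0.718999981880188, -0.46299999952316284], [0.7310000061988831, -0.33399999141693115], [0.5809999704360962, -0.3199999928474426]]
(235, 278) [ 0.522 -0.21   0.067]
(200, 270) [ 0.534 -0.157  0.065]
(265, 280) [ 0.519 -0.256  0.069]
(230, 305) [ 0.482 -0.205  0.081]
(230, 255) [ 0.557 -0.202  0.063]
(220, 329) [ 0.447 -0.19   0.085]
(192, 324) [ 0.455 -0.149  0.084]
(246, 332) [ 0.442 -0.229  0.083]
(190, 310) [ 0.474 -0.144  0.073]
(248, 320) [ 0.459 -0.231  0.075]
(353, 240) [ 0.575 -0.381  0.178]
(315, 237) [ 0.581 -0.331  0.135]
(395, 242) [ 0.574 -0.444  0.138]
(343, 162) [ 0.682 -0.369  0.17 ]
sc (358, 252) [ 0.652 -0.294  0.122]
sc (342, 247) [ 0.571 -0.351  0.174]
sc (374, 268) [ 0.569 -0.433  0.169]
sc (343, 260) [ 0.575 -0.348  0.148]
sc (265, 290) [ 0.476 -0.255  0.081]
sc (235, 278) [ 0.507 -0.065  0.014]
324 [[ 0.564 -0.433  0.159]
 [ 0.569 -0.396  0.174]
 [ 0.576 -0.345  0.177]]
```

```bash
cat > p.py <<'E'
from h import *
from scipy.spatial.transform import Rotation as Ro
import plant
OV={"L":(np.array([.561,-.2115,.055]),np.radians(-10.8)),"R":(np.array([.5775,-.3907,.055]),np.radians(-5.4))}
def bar(o,th):   # bar centre at door angle th (rad)
    H,y=OV[o]; i=np.array([np.cos(y),np.sin(y),0])
    out=.118*np.sin(th)+.0075*np.cos(th)
    return H-i*out+np.array([0,0,.118*np.cos(th)-.0075*np.sin(th)])
def ori(o,tilt=12):
    y=np.degrees(OV[o][1]); R=Ro.from_euler("xyz",[180,0,y-90],degrees=True)
    ax=R.as_matrix()[:,0]
    for s in(1,-1):
        Q=Ro.from_rotvec(np.radians(s*tilt)*ax)*R
        if Q.as_matrix()[:,2]@[np.cos(np.radians(y)),np.sin(np.radians(y)),0]>=0: return Q
def cur():
    o=get_obs(); return o["tool_pos"],Ro.from_euler("xyz",o["orientation"],degrees=True)
def rel(p0,R0,p,R): return np.r_[R0.inv().apply(p-p0)/.1,(R0.inv()*R).as_rotvec()/.5].round(3)
E
python3 - <<'E'
from p import *
print("hp",[ (k,getattr(plant,k)) for k in dir(plant) if "hold" in k.lower()], [k for k in dir(plant) if not k.startswith("_")])
W=np.load("top.npz")["W"]; v,u=np.mgrid[:480,:640]
H,y=OV["L"];i=np.array([np.cos(y),np.sin(y),0]);l=np.array([-i[1],i[0],0])
m=(u>180)&(u<255)&(v>240)&(v<345)&(W[...,2]>.05)&(W[...,2]<.11)
q=W[m]-H; a,b=-(q@i),q@l
for k in np.arange(0,.14,.01):
    s=(abs(a-k)<.005)&(abs(b)<.03); print(round(k,2),s.sum(),np.round(np.median(q[s,2]+.055),4) if s.any() else '')
s=(a>.095)&(abs(b)<.03);print("bar L",W[m][s].mean(0),np.percentile(a[s],[2,50,98]))
s=a>.095;print("b range",np.percentile(b[s],[1,99]))
m=(u>300)&(u<415)&(v>225)&(v<255)&(W[...,2]>.16);q=W[m];print("bar R",len(q),q.mean(0),q.min(0),q.max(0), cv2.minAreaRect(q[:,:2].astype(np.float32)))
p,R=cur(); z=.27
for o in "LR":print(o,ori(o).as_euler("xyz",degrees=True))
wps=[(.31,.54),(.37,.44),(.42,.33),(.45,.22),(.46,.11),(.46,0),(.455,-.1),(.45,-.185)]
Rt=ori("L");rv=(R.inv()*Rt).as_rotvec()
for k,w in enumerate(wps):
    f=min(1,(k+1)/6); Rn=cur()[1]*Ro.from_rotvec(rv*f); pn=np.array([*w,z]); print(w,rel(p,R,pn,Rn).tolist()); p,R=pn,Rn
E
```

```text
hp [('hold_point_z', 0.0188)] ['PlanningError', 'calibration', 'close_job', 'get_obs', 'hold_point_z', 'snapshot']
0.0 165 0.0583
0.01 257 0.0639
0.02 253 0.0627
0.03 261 0.0649
0.04 257 0.0675
0.05 269 0.0703
0.06 280 0.073
0.07 268 0.0803
0.08 123 0.0808
0.09 0 
0.1 0 
0.11 117 0.0825
0.12 155 0.083
0.13 0 
0.14 0 
bar L [ 0.44731817 -0.18977256  0.08276289] [0.11134201 0.11547845 0.1207723 ]
b range [-0.04256406  0.05043723]
bar R 512 [ 0.5733471  -0.38376032  0.17678238] [ 0.56415078 -0.4308188   0.16970412] [ 0.58211082 -0.33699471  0.18138542] ((0.5734171271324158, -0.383821576833725), (0.0937102884054184, 0.009999307803809643), 84.44024658203125)
L [-168.     0.  -100.8]
R [-168.     0.   -95.4]
(0.31, 0.54) [1.025, 0.605, -0.442, 0.058, 0.049, 0.466]
(0.37, 0.44) [1.054, 0.498, 0.007, 0.058, 0.049, 0.466]
(0.42, 0.33) [1.146, 0.383, 0.014, 0.058, 0.049, 0.466]
(0.45, 0.22) [1.105, 0.282, 0.014, 0.058, 0.049, 0.466]
(0.46, 0.11) [1.084, 0.21, 0.008, 0.058, 0.049, 0.466]
(0.46, 0) [1.099, 0.053, 0.014, 0.058, 0.049, 0.466]
(0.455, -0.1) [0.992, -0.135, 0.029, 0.0, 0.0, 0.0]
(0.45, -0.185) [0.844, -0.108, 0.023, 0.0, 0.0, 0.0]
```

>>> {"method": "step_arm", "body": {"steps": [[[0.5, 0.3, -0.2, 0, 0, 0.25], [1.0, 0.6, -0.44, 0, 0, 0.46], [1.0, 0.6, -0.44, 0, 0, 0.46]]], "jaw": 191}}

```text
clock: 0.4
tool_pos: [0.3096, 0.5396, 0.272]
orientation: [-179.9, -0.0, -33.8]
force: [0.1, 0.5, 0.9]
opening: 0.0689
gripper_force: 0.0
```

>>> {"method": "step_arm", "body": {"steps": [[[0.5, 0.25, 0, 0, 0, 0.25], [1.0, 0.5, 0, 0, 0, 0.46], [1.0, 0.5, 0, 0, 0, 0.46]]]}}

```text
clock: 0.7
tool_pos: [0.365, 0.441, 0.2709]
orientation: [180.0, 0.0, -47.0]
force: [-0.8, 0.7, 0.9]
opening: 0.0451
gripper_force: 0.0
```

>>> {"method": "step_arm", "body": {"steps": [[[0.5, 0.2, 0, 0, 0, 0.25], [1.0, 0.4, 0, 0, 0, 0.46], [1.0, 0.4, 0, 0, 0, 0.46]]]}}

```text
clock: 1.0
tool_pos: [0.4037, 0.3408, 0.2707]
orientation: [180.0, -0.0, -60.2]
force: [-0.2, 0.8, 0.2]
opening: 0.024
gripper_force: 0.0
```

>>> {"method": "step_arm", "body": {"steps": [[[0.5, 0.15, 0, 0, 0, 0.25], [1.0, 0.28, 0, 0, 0, 0.46], [1.0, 0.28, 0, 0, 0, 0.46]]]}}

```text
clock: 1.3
tool_pos: [0.4292, 0.2403, 0.2707]
orientation: [180.0, -0.0, -73.4]
force: [1.0, 0.2, 0.7]
opening: 0.0217
gripper_force: 0.0
```

>>> {"method": "step_arm", "body": {"steps": [[[0.5, 0.05, 0, 0, 0, 0.25], [1.0, 0.1, 0, 0, 0, 0.46], [1.0, 0.1, 0, 0, 0, 0.46]]]}}

```text
clock: 1.6
tool_pos: [0.4486, 0.1418, 0.2706]
orientation: [180.0, -0.0, -86.6]
force: [0.5, 0.0, 0.3]
opening: 0.0222
gripper_force: 0.0
```

>>> {"method": "step_arm", "body": {"steps": [[[0.5, 0, 0, 0, 0, 0.25], [1.0, 0, 0, 0, 0, 0.46], [1.0, 0, 0, 0, 0, 0.46]]]}}

```text
clock: 1.9
tool_pos: [0.4547, 0.0422, 0.2705]
orientation: [180.0, -0.0, -99.7]
force: [-0.2, 0.3, -0.9]
opening: 0.0221
gripper_force: 0.0
```

>>> {"method": "step_arm", "body": {"steps": [[[0.5, -0.05, 0, 0, 0, 0], [1.0, -0.1, 0, 0, 0, 0.04], [1.0, -0.1, 0, 0, 0, 0.04]]]}}

```text
clock: 2.2
tool_pos: [0.4479, -0.0579, 0.2704]
orientation: [180.0, -0.0, -100.7]
force: [0.2, 0.3, 0.4]
opening: 0.022
gripper_force: 0.0
```

>>> {"method": "step_arm", "body": {"steps": [[[0.5, -0.05, 0, 0, 0, 0], [1.0, -0.1, 0.3, 0, 0, 0], [1.0, -0.1, 0.5, 0, 0, 0], [1.0, -0.1, 0.5, 0, 0, 0]]]}}

```text
clock: 2.6
tool_pos: [0.4382, -0.155, 0.2174]
orientation: [179.7, -0.0, -100.6]
force: [-1.7, 0.4, 0.1]
opening: 0.0219
gripper_force: 0.0
```

```bash
sed -i 's/\[.5775,-.3907,.055\]/[.581,-.3845,.055]/; s/tilt=12/tilt=6/' p.py
cat > g.py <<'E'
from p import *
o,th,t,off=sys.argv[1],float(sys.argv[2]),float(sys.argv[3]),float(sys.argv[4]) # deg, tip depth m, outward offset
E
python3 - <<'E'
from p import *
p,R=cur();print(p,R.as_euler("xyz",degrees=True))
Rt=ori("L"); z=Rt.as_matrix()[:,2]; yv=Rt.as_matrix()[:,1]; print(yv)
for th in np.arange(74,80,1): print(th,bar("L",np.radians(th)))
B=np.array([.4477,-.1900,.0778])
for up in(.06,0.): print(rel(p,R,B+z*.008+yv*.002+np.array([0,0,up]),Rt).tolist())
E
```

```text
[ 0.43815238 -0.15502296  0.21743742] [ 1.79669053e+02 -1.91503959e-02 -1.00630296e+02]
[-0.97690618  0.18635482 -0.10452846]
74 [ 0.44754959 -0.18985818  0.08031575]
75 [ 0.44713288 -0.18977868  0.0782962 ]
76 [ 0.44675085 -0.18970581  0.07626957]
77 [ 0.44640362 -0.18963957  0.07423645]
78 [ 0.4460913  -0.18957999  0.07219747]
79 [ 0.44581398 -0.18952709  0.07015326]
[0.326, -0.152, 0.877, 0.221, -0.0, 0.006]
[0.326, -0.155, 1.477, 0.221, -0.0, 0.006]
```

>>> {"method": "step_arm", "body": {"steps": [[[0.16, -0.08, 0.2, 0.1, 0, 0], [0.33, -0.15, 0.5, 0.22, 0, 0], [0.33, -0.15, 0.87, 0.22, 0, 0], [0.33, -0.15, 0.87, 0.22, 0, 0], [0.33, -0.15, 0.87, 0.22, 0, 0]]]}}

```text
clock: 3.1
tool_pos: [0.4497, -0.1893, 0.1348]
orientation: [-173.7, -0.0, -100.4]
force: [0.8, 0.0, 0.5]
opening: 0.022
gripper_force: 0.0
```

```bash
python3 - <<'E'
from p import *
p,R=cur();print(p)
Rt=ori("L"); M=Rt.as_matrix(); z=M[:,2]; yv=M[:,1]
B=np.array([.4477,-.1900,.0778])
print(rel(p,R,B+z*.008+yv*.002,Rt).tolist())
im,_,W=cloud("top");cv2.imwrite("pics/t2.png",cv2.resize(im[230:400,130:330],None,fx=3,fy=3)[:,:,::-1])
im,_=snapshot("wrist");cv2.imwrite("pics/w2.png",im[:,:,::-1])
E
```

```text
[ 0.44973138 -0.18928024  0.13478364]
[0.01, 0.101, 0.644, -0.01, -0.0, 0.012]
```

View pics/w2.png

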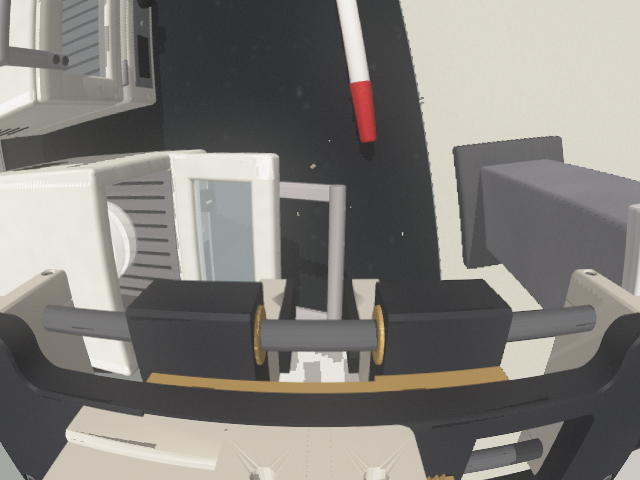

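The wrist view shows the bar at u≈337, between the two thin fingertips (265–290 and 350–378) and slightly toward the outer one. That matches the planned outward shift as I descend.

>>> {"method": "step_arm", "body": {"steps": [[[0.01, 0.07, 0.15, 0, 0, 0], [0.01, 0.1, 0.3, -0.01, 0, 0.01], [0.01, 0.1, 0.45, -0.01, 0, 0.01], [0.01, 0.1, 0.56, -0.01, 0, 0.01], [0.01, 0.1, 0.64, -0.01, 0, 0.01], [0.01, 0.1, 0.64, -0.01, 0, 0.01]]]}}

```text
clock: 3.8
tool_pos: [0.4456, -0.1904, 0.0686]
orientation: [-174.0, 0.0, -100.9]
force: [-0.2, 0.8, 0.6]
opening: 0.0217
gripper_force: 0.0
```

>>> {"method": "step_arm", "body": {"steps": [[[0, 0, 0, 0, 0, 0], [0, 0, 0, 0, 0, 0], [0, 0, 0, 0, 0, 0], [0, 0, 0, 0, 0, 0]]], "jaw": 255}}

```text
clock: 4.2
tool_pos: [0.4471, -0.1907, 0.0699]
orientation: [-173.8, 0.0, -100.9]
force: [4.3, -2.8, -0.8]
opening: 0.0092
gripper_force: 30.0
```

```bash
cat > arc.py <<'E'
from p import *
import sys
# arc rows from door angle a to b (deg), n rows, given start = current pose; keeps orientation change 0
def arc(o,a,b,n):
    p,R=cur(); b0=bar(o,np.radians(a))
    for th in np.linspace(a,b,n+1)[1:]:
        print(round(th),rel(p,R,p+bar(o,np.radians(th))-b0,R)[:3].round(2).tolist())
if __name__=="__main__":
    print(cur()[0],get_obs()["force"].round(1),get_obs()["opening"]); arc(sys.argv[1],*map(float,sys.argv[2:4]),int(sys.argv[4]))
E
python3 arc.py L 75 0 15
```

```text
[ 0.44714365 -0.19071239  0.06986334] [ 4.3 -2.8 -0.8] 0.0092011874575736
70 [-0.0, -0.04, -0.1]
65 [-0.0, -0.08, -0.19]
60 [-0.0, -0.13, -0.28]
55 [-0.0, -0.19, -0.36]
50 [-0.0, -0.26, -0.44]
45 [-0.0, -0.33, -0.52]
40 [-0.0, -0.41, -0.58]
35 [-0.0, -0.49, -0.64]
30 [-0.0, -0.58, -0.69]
25 [-0.0, -0.68, -0.74]
20 [-0.0, -0.77, -0.77]
15 [-0.0, -0.87, -0.8]
10 [-0.0, -0.97, -0.82]
5 [-0.0, -1.08, -0.82]
0 [-0.0, -1.18, -0.82]
```

>>> {"method": "step_arm", "body": {"steps": [[[0, -0.02, -0.05, 0, 0, 0], [0, -0.04, -0.1, 0, 0, 0], [0, -0.06, -0.14, 0, 0, 0], [0, -0.08, -0.19, 0, 0, 0], [0, -0.13, -0.28, 0, 0, 0], [0, -0.19, -0.36, 0, 0, 0], [0, -0.26, -0.44, 0, 0, 0], [0, -0.33, -0.52, 0, 0, 0], [0, -0.41, -0.58, 0, 0, 0], [0, -0.49, -0.64, 0, 0, 0], [0, -0.49, -0.64, 0, 0, 0]]]}}

```text
clock: 5.3
tool_pos: [0.4851, -0.1984, 0.1384]
orientation: [-174.2, 0.0, -100.9]
force: [-11.1, 6.7, 12.4]
opening: 0.0088
gripper_force: 30.0
```

```bash
python3 arc.py L 35 -2 8; python3 -c "
from p import *
print(bar('L',np.radians(35)), cur()[1].as_euler('xyz',degrees=True))"
```

```text
[ 0.48506391 -0.19838212  0.13840421] [-11.1   6.7  12.4] 0.008789221369513493
30 [-0.0, -0.08, -0.05]
26 [-0.0, -0.17, -0.09]
21 [-0.0, -0.26, -0.12]
16 [-0.0, -0.35, -0.15]
12 [-0.0, -0.44, -0.17]
7 [-0.0, -0.54, -0.18]
3 [-0.0, -0.63, -0.19]
-2 [-0.0, -0.73, -0.19]
[ 0.488482   -0.19766645  0.14735812] [-1.74220782e+02  1.53635921e-02 -1.00907649e+02]
```

>>> {"method": "step_arm", "body": {"steps": [[[0, -0.07, -0.07, 0, 0, 0], [0, -0.16, -0.11, 0, 0, 0], [0, -0.25, -0.15, 0, 0, 0], [0, -0.34, -0.18, 0, 0, 0], [0, -0.43, -0.2, 0, 0, 0], [0, -0.53, -0.21, 0, 0, 0], [0, -0.63, -0.21, 0, 0, 0], [0, -0.7, -0.21, 0, 0, 0], [0, -0.7, -0.21, 0, 0, 0], [0, -0.7, -0.21, 0, 0, 0]]]}}

```text
clock: 6.3
tool_pos: [0.5532, -0.2118, 0.1669]
orientation: [-174.0, -0.0, -100.9]
force: [-4.7, 1.1, 4.6]
opening: 0.009
gripper_force: 30.0
```

```bash
python3 - <<'E'
from p import *
print(get_obs()["force"],cur()[0]-ori("L").as_matrix()[:,2]*.008,bar("L",0))
im,d,W=cloud("scene");cv2.imwrite("pics/s3.png",cv2.resize(im[200:360,200:460],None,fx=3,fy=3)[:,:,::-1])
E
```

```text
[-4.6930174   1.12429364  4.6154899 ] [ 0.55232973 -0.21159571  0.1748707 ] [ 0.55363285 -0.21009464  0.173     ]
```

View pics/s3.png

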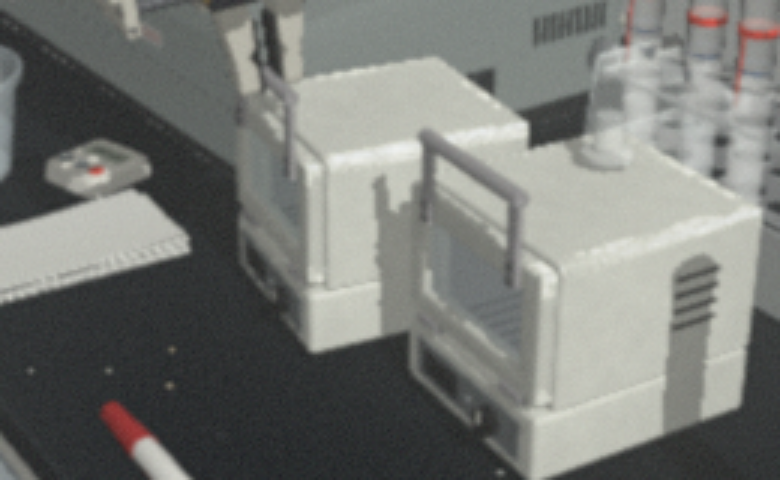

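The left door looks shut, with its bar at crop (280,110) held in the fingers. The right oven is still shut. I'll press slightly more, release and go up.

>>> {"method": "step_arm", "body": {"steps": [[[0, -0.04, 0, 0, 0, 0], [0, -0.04, 0, 0, 0, 0], [0, -0.04, 0, 0, 0, 0]]]}}

```text
clock: 6.65
tool_pos: [0.5534, -0.2119, 0.1668]
orientation: [-174.4, -0.0, -100.9]
force: [-17.7, 7.0, 14.8]
opening: 0.0089
gripper_force: 30.0
```

>>> {"method": "step_arm", "body": {"steps": [[[0, -0.02, 0, 0, 0, 0], [0, -0.02, 0, 0, 0, 0], [0, -0.02, 0, 0, 0, 0], [0, -0.02, 0, 0, 0, 0]]], "jaw": 180}}

```text
clock: 7.05
tool_pos: [0.5599, -0.2126, 0.1671]
orientation: [-173.9, 0.0, -100.9]
force: [0.3, -1.1, -0.1]
opening: 0.0256
gripper_force: 0.0
```

>>> {"method": "step_arm", "body": {"steps": [[[0, 0, -0.15, 0, 0, 0], [0, 0, -0.4, 0, 0, 0], [0, 0, -0.7, 0, 0, 0], [0, 0, -0.7, 0, 0, 0]]]}}

```text
clock: 7.45
tool_pos: [0.5542, -0.2117, 0.241]
orientation: [-173.5, 0.0, -100.8]
force: [0.7, -0.1, 1.5]
opening: 0.0259
gripper_force: 0.0
```

```bash
python3 - <<'E'
from p import *
p,R=cur();Rt=ori("R");B=bar("R",0);M=Rt.as_matrix();print(p,B)
T=B+M[:,2]*.008
print(rel(p,R,T+[0,0,.06],Rt).tolist())
im,d,W=cloud("top");v,u=np.mgrid[:480,:640]
for a in((180,300),(300,415)):
    m=(u>a[0])&(u<a[1])&(v>215)&(v<270)&(W[...,2]>.16)&(W[...,2]<.19);q=W[m]
    if len(q)>20: print(len(q),q.mean(0),cv2.minAreaRect(q[:,:2].astype(np.float32)))
cv2.imwrite("pics/t4.png",cv2.resize(im[120:320,150:420],None,fx=2.9,fy=2.9)[:,:,::-1])
E
```

```text
[ 0.55423352 -0.21168519  0.24103644] [ 0.57353329 -0.38379419  0.173     ]
[1.653, -0.5, 0.217, -0.017, -0.02, -0.189]
142 [ 0.54737908 -0.24045432  0.17659766] ((0.5474175810813904, -0.24022364616394043), (0.025029392912983894, 0.009818652644753456), 79.13264465332031)
513 [ 0.57334902 -0.38377549  0.1766022 ] ((0.5734785199165344, -0.38412514328956604), (0.09425730258226395, 0.010117165744304657), 84.44786834716797)
```

View pics/t4.png

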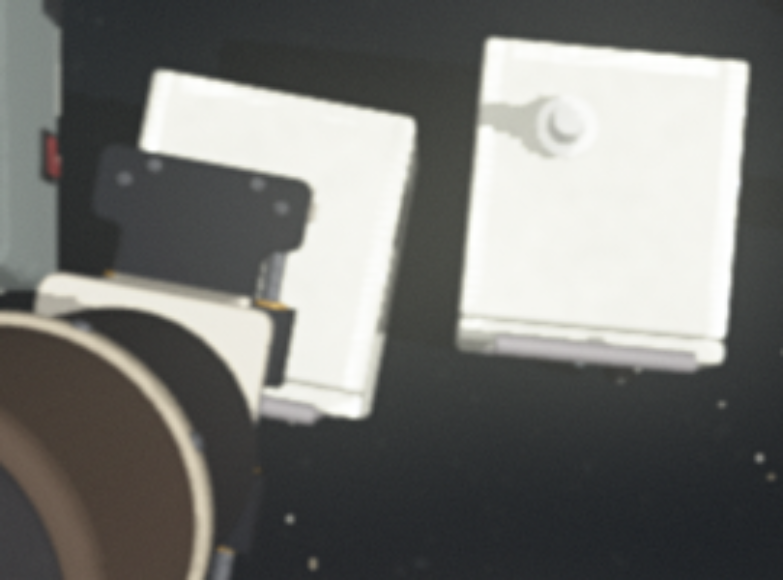

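The left bar is back at the door plane, and its measured position matches the 0 rad prediction within 1 mm. The right bar is at crop (595,352). Moving there.

>>> {"method": "step_arm", "body": {"steps": [[[0.4, -0.12, 0, 0, 0, 0], [0.83, -0.25, 0, 0, 0, 0], [0.83, -0.25, 0, 0, 0, 0]]]}}

```text
clock: 7.8
tool_pos: [0.5606, -0.301, 0.2373]
orientation: [-174.0, -0.0, -101.0]
force: [-0.4, 0.3, -0.9]
opening: 0.0261
gripper_force: 0.0
```

>>> {"method": "step_arm", "body": {"steps": [[[0.4, -0.12, 0.05, 0, 0, -0.1], [0.82, -0.25, 0.12, -0.02, -0.02, -0.19], [0.82, -0.25, 0.2, -0.02, -0.02, -0.19], [0.82, -0.25, 0.2, -0.02, -0.02, -0.19], [0.82, -0.25, 0.2, -0.02, -0.02, -0.19]]]}}

```text
clock: 8.3
tool_pos: [0.571, -0.3824, 0.2205]
orientation: [-174.6, 0.1, -95.4]
force: [0.5, 0.7, 0.1]
opening: 0.0253
gripper_force: 0.0
```

```bash
python3 - <<'E'
from p import *
p,R=cur();Rt=ori("R");B=bar("R",0);M=Rt.as_matrix();print(p,B)
print(rel(p,R,B+M[:,2]*.009,Rt).tolist())
E
```

```text
[ 0.57103954 -0.38236923  0.22049675] [ 0.57353329 -0.38379419  0.173     ]
[0.013, 0.017, 0.565, 0.022, 0.003, -0.001]
```

>>> {"method": "step_arm", "body": {"steps": [[[0, 0.01, 0.15, 0.02, 0, 0], [0, 0.01, 0.3, 0.02, 0, 0], [0, 0.02, 0.45, 0.02, 0, 0], [0, 0.02, 0.56, 0.02, 0, 0], [0, 0.02, 0.56, 0.02, 0, 0]]]}}

```text
clock: 8.8
tool_pos: [0.574, -0.382, 0.1635]
orientation: [-174.1, 0.1, -95.4]
force: [-0.7, 0.2, 0.3]
opening: 0.0258
gripper_force: 0.0
```

>>> {"method": "step_arm", "body": {"steps": [[[0, 0, 0, 0, 0, 0], [0, 0, 0, 0, 0, 0], [0, 0, 0, 0, 0, 0], [0, 0, 0, 0, 0, 0]]], "jaw": 255}}

```text
clock: 9.2
tool_pos: [0.5737, -0.3831, 0.1661]
orientation: [-174.0, 0.1, -95.4]
force: [-5.6, 0.9, 3.9]
opening: 0.0089
gripper_force: 30.0
```

```bash
python3 arc.py R 0 92 18
```

```text
[ 0.57366239 -0.38314274  0.16613646] [-5.6  0.9  3.9] 0.008856756239312561
5 [0.0, 0.1, 0.0]
10 [0.0, 0.21, 0.01]
15 [0.0, 0.31, 0.03]
20 [0.0, 0.42, 0.06]
26 [0.0, 0.51, 0.1]
31 [0.0, 0.61, 0.14]
36 [0.0, 0.7, 0.2]
41 [0.0, 0.78, 0.26]
46 [0.0, 0.86, 0.33]
51 [0.0, 0.94, 0.4]
56 [0.0, 1.0, 0.48]
61 [0.0, 1.06, 0.57]
66 [0.0, 1.11, 0.66]
72 [0.0, 1.15, 0.76]
77 [0.0, 1.19, 0.86]
82 [0.0, 1.21, 0.96]
87 [0.0, 1.23, 1.07]
92 [0.0, 1.23, 1.18]
```

>>> {"method": "step_arm", "body": {"steps": [[[0, 0.05, 0, 0, 0, 0], [0, 0.1, 0, 0, 0, 0], [0, 0.21, 0.01, 0, 0, 0], [0, 0.31, 0.03, 0, 0, 0], [0, 0.42, 0.06, 0, 0, 0], [0, 0.51, 0.1, 0, 0, 0], [0, 0.61, 0.14, 0, 0, 0], [0, 0.7, 0.2, 0, 0, 0], [0, 0.78, 0.26, 0, 0, 0], [0, 0.86, 0.33, 0, 0, 0], [0, 0.86, 0.33, 0, 0, 0]]]}}

```text
clock: 10.3
tool_pos: [0.4907, -0.3749, 0.1217]
orientation: [-174.2, 0.1, -95.5]
force: [0.1, 0.8, -1.2]
opening: 0.0086
gripper_force: 30.0
```

```bash
python3 arc.py R 46 92 9;python3 -c "
from p import *
p=cur()[0]-cur()[1].as_matrix()[:,2]*.007
print(p,[bar('R',np.radians(t)) for t in (42,44,46)])"
```

```text
[ 0.49070215 -0.37492991  0.12171839] [ 0.1  0.8 -1.2] 0.008639976962447298
51 [0.0, 0.07, 0.08]
56 [0.0, 0.14, 0.16]
61 [0.0, 0.2, 0.25]
66 [0.0, 0.25, 0.34]
72 [0.0, 0.29, 0.44]
77 [0.0, 0.32, 0.54]
82 [0.0, 0.34, 0.64]
87 [0.0, 0.36, 0.74]
92 [0.0, 0.36, 0.85]
[ 0.48999154 -0.37487672  0.12868202] [array([ 0.49684415, -0.37654493,  0.13767261]), array([ 0.49402299, -0.37627825,  0.13467216]), array([ 0.4913078 , -0.37602159,  0.13157464])]
```

>>> {"method": "step_arm", "body": {"steps": [[[0, 0.07, 0.08, 0, 0, 0], [0, 0.14, 0.16, 0, 0, 0], [0, 0.2, 0.25, 0, 0, 0], [0, 0.25, 0.34, 0, 0, 0], [0, 0.29, 0.44, 0, 0, 0], [0, 0.32, 0.54, 0, 0, 0], [0, 0.34, 0.64, 0, 0, 0], [0, 0.36, 0.74, 0, 0, 0], [0, 0.36, 0.81, 0, 0, 0], [0, 0.36, 0.81, 0, 0, 0], [0, 0.36, 0.81, 0, 0, 0]]]}}

```text
clock: 11.4
tool_pos: [0.4641, -0.3723, 0.038]
orientation: [-174.2, 0.1, -95.4]
force: [-5.5, 1.9, -2.7]
opening: 0.0091
gripper_force: 30.0
```

>>> {"method": "step_arm", "body": {"steps": [[[0, 0, 0, 0, 0, 0], [0, 0, 0, 0, 0, 0], [0, 0, 0, 0, 0, 0]]]}}

```text
clock: 11.7
tool_pos: [0.464, -0.3723, 0.0385]
orientation: [-174.2, 0.1, -95.4]
force: [-5.1, 1.3, -1.1]
opening: 0.0086
gripper_force: 30.0
```

>>> {"method": "step_arm", "body": {"steps": [[[0, 0, 0, 0, 0, 0], [0, 0, 0, 0, 0, 0], [0, 0, 0, 0, 0, 0], [0, 0, 0, 0, 0, 0]]], "jaw": 194}}

```text
clock: 12.1
tool_pos: [0.4667, -0.3731, 0.0398]
orientation: [-173.9, 0.0, -95.4]
force: [0.0, -0.3, 0.3]
opening: 0.0206
gripper_force: 0.0
```

>>> {"method": "step_arm", "body": {"steps": [[[0, 0, -0.1, 0, 0, 0], [0, 0, -0.3, 0, 0, 0], [0, 0, -0.6, 0, 0, 0], [0, 0, -1, 0, 0, 0], [0, 0, -1, 0, 0, 0], [0, 0, -1, 0, 0, 0]]]}}

```text
clock: 12.7
tool_pos: [0.4561, -0.3722, 0.1409]
orientation: [-173.8, -0.0, -95.4]
force: [-0.1, -0.5, -0.1]
opening: 0.0211
gripper_force: 0.0
```

>>> {"method": "step_arm", "body": {"steps": [[[0, 0.1, -0.3, 0, 0, 0], [0, 0.1, -0.6, 0, 0, 0], [0, 0.1, -1, 0, 0, 0], [0, 0.1, -1, 0, 0, 0], [0, 0.1, -1, 0, 0, 0]]]}}

```text
clock: 13.2
tool_pos: [0.4351, -0.37, 0.2376]
orientation: [-173.9, 0.0, -95.4]
force: [0.2, 0.3, -0.8]
opening: 0.0213
gripper_force: 0.0
```

```bash
python3 - <<'E'
from p import *
print(get_obs()["force"],cur()[0])
im,d,W=cloud("scene")
cv2.imwrite("pics/s5.png",cv2.resize(im[200:400,170:460],None,fx=2.7,fy=2.7)[:,:,::-1])
v,u=np.mgrid[:480,:640]
H,y=OV["R"];i=np.array([np.cos(y),np.sin(y),0]);l=np.array([-i[1],i[0],0])
q=W-H;a,b=-(q@i),q@l
m=(a>.1)&(a<.13)&(abs(b)<.045)&(W[...,2]>.02)&(W[...,2]<.1);print(m.sum(),np.percentile(W[m][:,2],[5,50,95]),np.median(a[m]))
H,y=OV["L"];i=np.array([np.cos(y),np.sin(y),0]);l=np.array([-i[1],i[0],0]);q=W-H;a,b=-(q@i),q@l
m=(abs(a)<.04)&(abs(b)<.045)&(W[...,2]>.162)&(W[...,2]<.19);print(m.sum(),np.median(W[m],0),np.percentile(a[m],[5,50,95]))
E
```

```text
[ 0.18001044  0.32400704 -0.82011504] [ 0.43505988 -0.36995129  0.23755437]
294 [0.04945858 0.05328148 0.05562857] 0.1203746636097769
28 [ 0.54339226 -0.251505    0.17195016] [0.00547842 0.00970436 0.01257743]
```

View pics/s5.png

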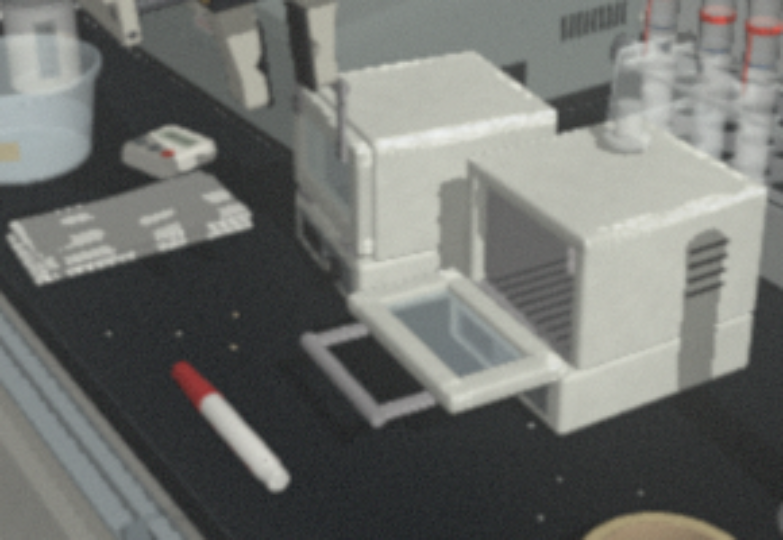

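The right door lies level, with its bar at crop (345,375) and about 0.05 m up. The left door is shut, and the gripper is clear at 0.24 m.

```bash
python3 -c "
from plant import *
print(close_job())"
```

```text
the job is handed in; nothing more can be done
None
```

The loaded left oven's door is shut, the right oven's door is pulled down level, and the arm is clear; I handed the job in after about 13 s of robot time, and no verdict came back.

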